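# Load a chassis board under the drilling jig's beam

## Task

Load the drilling jig: lift the wooden gate bar level out of its two open-topped brackets, both ends together, and lay it down (not drop it) on the cork mat. Then push the plywood chassis board, without lifting it off the desk, in between the brackets and under the jig's fixed beam until its front edge is fully home against the back stop. Leave the two loose wheels and the small motor beside the jig where they are.

Things in the scene. Friction and masses are not known exactly. Their poses are not given: they have to be found in the camera images.
- jig: Plywood drilling jig, fixed to the desk, 156 mm long (its x), 190 mm wide (its y). Origin on the desk (z = 0) midway between its two U brackets; +x points horizontally inward, the way in; y across, z up. The channel floor is the desk itself.
- bracket_l (a point): Centre of one U bracket on the desk, at jig x = 0, y = +75 mm (the other is at y = -75; 134 mm free between them). Each: 16 mm thick along y, 30 mm along x, an open-topped slot 18 mm wide along x, slot floor 8 mm and wall tops 30 mm above the desk. Low feet, 4 mm high, reach out to y = +-95.
- channel (a point): Point on the desk at jig x = 40 mm, y = 0, where two guide rails (17 mm high, to x = 140) begin, 95 mm apart. Flared lead-ins before it, starting at jig x = 18 mm, open to about 120 mm at the mouth.
- beam (a point): Middle of the underside of the jig's fixed wooden beam, 17 mm above the desk. The beam spans the channel across y, from jig x = 50 to 85 mm; its top is 49 mm above the desk, with 4 mm metal collars on it.
- stop (a point): Point on the middle of the jig's back stop face, 6 mm above the desk, at jig x = 125 mm; the stop is 26 mm high. The middle of the board's front edge is to arrive here.
- gate_bar: The wooden gate bar: 200 mm long along its y, 14 mm wide along its x, 24 mm high along its z; origin at the centre of its underside. Loose, about 0.12 kg (varies).
- bar_centre (a point): Centre of the gate bar (half-way up, 12 mm above its underside), same axes as the bar. At the start the bar lies in both brackets across the jig's entrance, its long axis along the jig's y, its underside 8 mm and its top 32 mm above the desk; slid up to 8 mm either way along its length.
- chassis: The plywood chassis board: a flat rectangle 110 mm long (its x), 90 mm wide (its y), 12 mm thick, with dark burnt marks on top; origin at the centre of its underside. Loose, about 0.12 kg (varies).
- board_centre (a point): Centre of the chassis board (half-way up, 6 mm above its underside), same axes as the board: +x is the front edge that goes in first (55 mm ahead of this point). It starts flat on the desk outside the entrance, roughly facing it (up to 20 mm to the side and 0.25 rad askew). Fully home, 35 mm of the board's rear still stands out in front of the beam.
- mat: Cork mat fixed flat on the desk, 240 mm long (its x), 110 mm wide (its y), 4 mm thick; origin at the centre of its underside, at desk height.
- wheel_a: Toy wheel lying flat, black tyre, 36 mm across, 15 mm high. Bystander, loose, origin at the centre of its underside; leave it.
- wheel_b: Second toy wheel, same. Bystander, loose, origin at the centre of its underside; leave it.
- motor: Small electric motor, about 45 x 20 x 18 mm. Bystander, loose, origin at the centre of its underside; leave it.
- parts_tray: Grey parts tray with wheels and axles, fixed, 170 x 100 mm, 32 mm high; origin at the centre of its underside. Nothing to do with it. It and the mat may have changed places.

How it is judged:
On the way, in this order (a step that is already met when the one before it is completed fails the run):
1. the gate bar is lifted clear above both brackets, level (height (world z) of bar_centre above 0.048 m and angle between bar_centre's own y axis and vertical between 1.32 and 1.82 rad), for 0.1 s.
2. the gate bar lies on the cork mat (x of bar_centre in the frame of mat between -0.12 and 0.12 m and y of bar_centre in the frame of mat between -0.055 and 0.055 m and height (world z) of bar_centre below 0.024 m and contact force between gate_bar and mat above 0.1 N and linear speed of gate_bar below 0.02 m/s), for 0.2 s.
At the end, for the whole second after the job is handed in: The gate bar lies at rest on the cork mat (its centre over the mat, lower than 24 mm above the desk), and the chassis board lies flat in the jig under the beam, square (within 0.07 rad) and centred (6 mm) between the guides, its front edge within 4 mm of the back stop, at rest (all of step 2 and x of board_centre in the frame of jig between 0.066 and 0.074 m and y of board_centre in the frame of jig between -0.006 and 0.006 m and angle between the x axis of chassis and the x axis of jig, either way round below 0.07 rad and height (world z) of board_centre below 0.01 m and linear speed of chassis below 0.01 m/s); the robot touches nothing.
It fails at once if the gate bar is tipped: one end more than 0.35 rad above the other (angle between bar_centre's own y axis and vertical below 1.22 rad or angle between bar_centre's own y axis and vertical above 1.92 rad).
It fails at once if the gate bar is dropped: let go with its centre more than 50 mm above the desk (height (world z) of bar_centre above 0.05 m and contact force between gate_bar and anything else below 0.02 N).
It fails at once if the chassis board is lifted or tipped off the desk (height (world z) of board_centre above 0.025 m or angle between board_centre's own z axis and vertical above 0.2 rad).
It fails at once if a bystander is moved by more than 20 mm (distance of any of wheel_a, wheel_b, motor from where it was at the start of the episode above 0.02 m).
It also fails if it takes over 61 s, if anything falls off the work surface, if the arm or the gripper's body presses on something with over 40 N, if the wrist force passes 120 N, or if a joint passes its speed limit or range.

## Robot

A 6-joint arm with a two-finger parallel gripper is mounted at the origin on the work surface. World frame = base frame: x ahead of the robot, y to its left, z up, the work surface at z = 0. Lengths are in m, angles in rad, forces in N, time in s.
With the tool pointing down it reaches from about 0.375 to 0.9 m from the base axis. Payload 3.1 kg.
Tool frame: the origin (TCP) lies on the centre line of the jaws, within the pads' length; the fingertips stand 11 mm ahead of it and the grasp point (between the pads) lies 8 mm behind it; x points along the fingers, y is the direction in which the jaws open and shut, and the axes are right-handed (so a half turn about x gives the same grasp; the last joint's range is limited). The gripper opens to 87 mm and grips with 3 to 60 N. Pads are 19 mm wide; open, the fingers measure 117 mm over their backs; the gripper's body (75 mm by 190 mm) begins 51 mm behind the grasp point.
Start: joints at [0.975, 0.527, 1.433, -0, 1.181, -0.178], TCP at [0.254, 0.571, 0.234] pointing down, gripper open.
Joint ranges: [-3.08, 3.08], [-0.75, 2.2], [0.22, 2.44], [-1.43, 4.57], [0, 2.65], [-2.85, 2.85]. Speed limits (rad/s): [2.79, 2.79, 3.14, 3.14, 3.14, 3.14].

## Interface

Orientations are given as a unit quaternion [x, y, z, w].
In Python, from rig import robot, camera, camera_info gives the robot as it stands.
- The arm moves only by the shell command python3 -m inch 'ROWS' [FORCE]. ROWS is JSON, a list that holds one entry, the list of rows, each a list of 5 numbers: the shift along the tool's x, y, z in cm, then the turn about the tool's x in rad, then the opening, from 0 (shut) to 1 (fully open). A call has 1 to 8 rows; each row shifts and turns the pose as measured when the row begins, along the tool's axes as they then stand; what a row does not reach is not made up. A row lasts 1/12 s, in which the tool goes at most 41.7 mm and 7.16 degrees, less where a joint would pass 70% of its speed; a pose out of reach is approached as far as the arm can. A call with a gripper value outside its range is refused whole. The fingers move at their own pace and stop on an object; FORCE is the grip in N (left out, the last holds). Time passes only in rows, so rows that do not move let the fingers close. It gives the time, the measured TCP pose, the force and the opening at its end, in the units of the state.
- robot.get_obs(): the state, without advancing time (a new reading comes with each control period).
- camera(name): name is "scene" or "top" or "wrist"; returns the picture (420x560x3 uint8, red, green, blue); there is no depth.
- camera_info(name): a dict with "camera_matrix" (3x3 intrinsics, pixels), "rvec" (rotation vector, rad) and "tvec" (3), from world to camera coordinates, as OpenCV has them. Camera axes: x right, y down, z forward; pixel columns grow to the right and rows downward; lengths in m; the calibration is good to about 2 mm. The wrist camera is an equidistant fisheye: a pixel r from the principal point sees the ray r / f radians off the axis. A picture is of the moment at which its call begins: read the wrist's pose just before it. camera_info takes no time and is no camera call; for the wrist camera it gives the pose at the moment of the call.
- robot.hand_in(): hands the job in, once; it reports no verdict.
The state is a dict: "time": time; "q": joint angles; "joint_velocities": joint speeds; "joint_torque": joint torques, N m; "position": TCP position; "tool_rot": TCP orientation; "ft_force": force on the tool from outside, world axes, zero at the start; "moment": the same for the moment, N m; "grip_width": finger opening in m.
Only numpy, scipy, OpenCV 4.12 (cv2) and the standard library are available. Lean on these libraries where they do the work, as an engineer would, in place of code of your own. Each camera call takes 0.05 s, during which the arm holds its last target. There are 200 camera calls.

## Working session

There is one attempt and no reset: what is moved stays moved. The work goes in short steps, Python scripts to look and compute and a shell command to move; the robot and the scene stay as the last step left them, time stands still between calls to the robot, and variables do not carry over. Pictures are saved under pics/ and viewed, about 8 in all and at most 12, crops included, and the job is handed in when it is done.

```bash
mkdir -p pics; ls
python3 - <<'E'
from rig import robot, camera, camera_info
import cv2,numpy as np
o=robot.get_obs();print({k:np.round(v,3) for k,v in o.items()})
for n in("scene","top"):
    i=camera_info(n);print(n,{k:np.round(v,4).tolist() for k,v in i.items()})
    cv2.imwrite(f"pics/{n}0.png",camera(n)[:,:,::-1])
E
```

```text
pics
{'time': np.float64(0.0), 'q': array([ 0.974,  0.528,  1.434, -0.   ,  1.181, -0.179]), 'joint_velocities': array([ 0.001, -0.   ,  0.001,  0.001, -0.   , -0.001]), 'joint_torque': array([ 1.0000e-03, -4.4004e+01, -1.7659e+01,  6.3000e-02,  5.8000e-02,
       -0.0000e+00]), 'position': array([0.253, 0.571, 0.233]), 'tool_rot': array([ 0.146,  0.692, -0.147,  0.691]), 'ft_force': array([-0.294,  0.128,  1.382]), 'moment': array([ 0.022, -0.042, -0.003]), 'grip_width': np.float64(0.087)}
scene {'camera_matrix': [[400.968, 0.0, 278.4879], [0.0, 400.968, 218.0487], [0.0, 0.0, 1.0]], 'rvec': [2.5243, 0.702, -0.1696], 'tvec': [-0.5028, -0.2511, 1.0346]}
top {'camera_matrix': [[484.2258, 0.0, 281.1394], [0.0, 484.2258, 208.6556], [0.0, 0.0, 1.0]], 'rvec': [2.164, -2.1434, 0.1279], 'tvec': [-0.0099, 0.5768, 1.2515]}
```

View pics/top0.png

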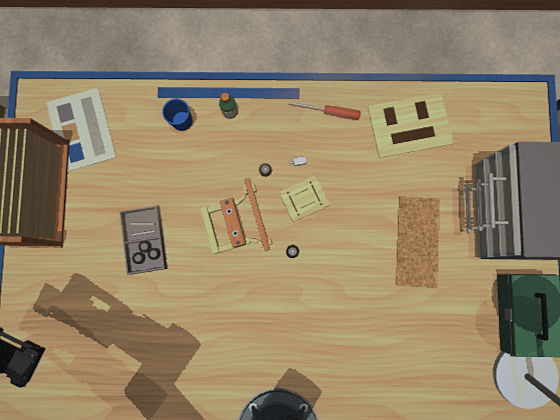

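View pics/scene0.png

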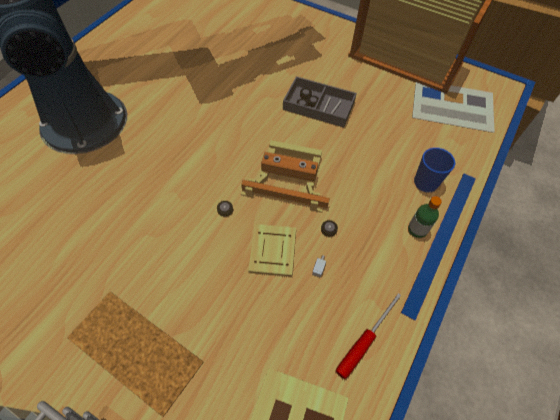

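The top view shows the jig at about (235,222) with its way in pointing left. The bar runs from (248,180) to (268,250), the board is at (305,198), the mat at (418,241), and the wheels and motor at (265,170), (292,251) and (299,161). I'll measure these next.

```bash
cat > h.py <<'E'
import cv2,numpy as np
from rig import robot,camera,camera_info
def cast(n,uv,z,info=None):
    i=info or camera_info(n);K=np.array(i["camera_matrix"]);R=cv2.Rodrigues(np.array(i["rvec"],float))[0];t=np.array(i["tvec"],float).ravel()
    uv=np.asarray(uv,float).reshape(-1,2);d=np.c_[(uv-K[:2,2])/[K[0,0],K[1,1]],np.ones(len(uv))]
    if n=="wrist":
        r=np.hypot(d[:,0],d[:,1]);d[:,:2]*=(np.sin(r)/np.maximum(r,1e-9))[:,None];d[:,2]=np.cos(r)
    d=d@R;c=-R.T@t
    return (c+d*((z-c[2])/d[:,2])[:,None])[:,:2]
def proj(n,P,info=None):
    i=info or camera_info(n);K=np.array(i["camera_matrix"]);R=cv2.Rodrigues(np.array(i["rvec"],float))[0]
    p=np.atleast_2d(P)@R.T+np.array(i["tvec"]).ravel()
    if n=="wrist":
        r=np.hypot(p[:,0],p[:,1]);a=np.arctan2(r,p[:,2]);q=p[:,:2]/np.maximum(r,1e-9)[:,None]*a[:,None]
    else:q=p[:,:2]/p[:,2:]
    return q*[K[0,0],K[1,1]]+K[:2,2]
def axes():
    from scipy.spatial.transform import Rotation
    o=robot.get_obs();return np.array(o["position"]),Rotation.from_quat(o["tool_rot"]).as_matrix()
E
python3 - <<'E'
from h import *
im=cv2.imread("pics/top0.png");hsv=cv2.cvtColor(im,cv2.COLOR_BGR2HSV)
for p in[(258,215),(233,235),(305,187),(418,241),(280,230)]:print(p,hsv[p[1],p[0]])
c=cv2.resize(im[150:300,190:450],None,fx=3,fy=3,interpolation=cv2.INTER_CUBIC)
m1=cv2.inRange(hsv,(0,120,80),(14,255,255));m2=cv2.inRange(hsv,(22,50,150),(35,140,255))
def rects(m,z,amin):
    for k in cv2.findContours(m,0,2)[0]:
        if cv2.contourArea(k)>amin:
            x,y,w,h=cv2.boundingRect(k)
            if 140<y<300 and 180<x<460:
                w=cast("top",cv2.boxPoints(cv2.minAreaRect(k)),z)
                e=[w[1]-w[0],w[2]-w[1]];print(cv2.contourArea(k),"c",w.mean(0).round(4),"len",[round(float(np.hypot(*v)),4) for v in e],"ang",[round(float(np.arctan2(v[1],v[0])),3) for v in e])
print("brown");rects(m1,.032,60);print("pale");rects(m2,.012,100)
m3=cv2.inRange(hsv,(8,120,60),(18,255,230));m3[:, :380]=0;m3=cv2.morphologyEx(m3,cv2.MORPH_OPEN,np.ones((5,5)))
print("mat");rects(m3,.004,1000)
d=cv2.cvtColor(cv2.resize((m1|m2)[150:300,190:340],None,fx=2,fy=2,interpolation=0),cv2.COLOR_GRAY2BGR)
o=np.zeros((750,780,3),np.uint8);o[:450]=c;o[450:,:300]=d
cv2.imwrite("pics/crop.png",cv2.resize(o,(624,600)))
for n,uv in[("wa",(265,170)),("wb",(292,251)),("motor",(299,161)),("tray",(144,240))]:print(n,cast("top",uv,.015).round(3))
E
```

```text
(258, 215) [ 11 143 184]
(233, 235) [ 16  36 170]
(305, 187) [ 35  69 193]
(418, 241) [ 15 123 153]
(280, 230) [ 18  99 180]
brown
561.0 c [0.5396 0.1256] len [0.0356, 0.1293] ang [-1.28, -2.844]
309.0 c [0.5634 0.0612] len [0.015, 0.1978] ang [-1.273, -2.844]
pale
124.5 c [ 0.341  -0.3405] len [0.1189, 0.0182] ang [-1.561, 3.113]
1030.0 c [ 0.3291 -0.0589] len [0.5191, 0.0416] ang [-1.561, 3.121]
144.5 c [0.3391 0.1549] len [0.128, 0.0203] ang [-1.41, -2.967]
102.0 c [ 0.4065 -0.2037] len [0.0111, 0.2104] ang [-0.062, -1.623]
474.0 c [ 0.4395 -0.582 ] len [0.0195, 0.3165] ang [-0.041, -1.571]
752.0 c [ 0.4403 -0.0517] len [0.0263, 0.5217] ang [0.024, -1.567]
302.5 c [ 0.4644 -0.1602] len [0.2142, 0.016] ang [-1.561, 3.126]
207.0 c [0.4784 0.0516] len [0.0482, 0.1345] ang [0.022, -1.561]
895.0 c [ 0.506  -0.1891] len [0.0471, 0.254] ang [-0.067, -1.633]
104.5 c [ 0.5907 -0.2448] len [0.1516, 0.0082] ang [-1.562, 3.121]
1337.5 c [ 0.6055 -0.0594] len [0.2237, 0.1004] ang [-1.028, -2.622]
mat
2944.0 c [ 0.4962 -0.3719] len [0.2385, 0.1077] ang [-0.053, -1.596]
wa [[0.686 0.041]]
wb [[ 0.466 -0.034]]
motor [[ 0.711 -0.052]]
tray [[0.491 0.363]]
```

View pics/crop.png

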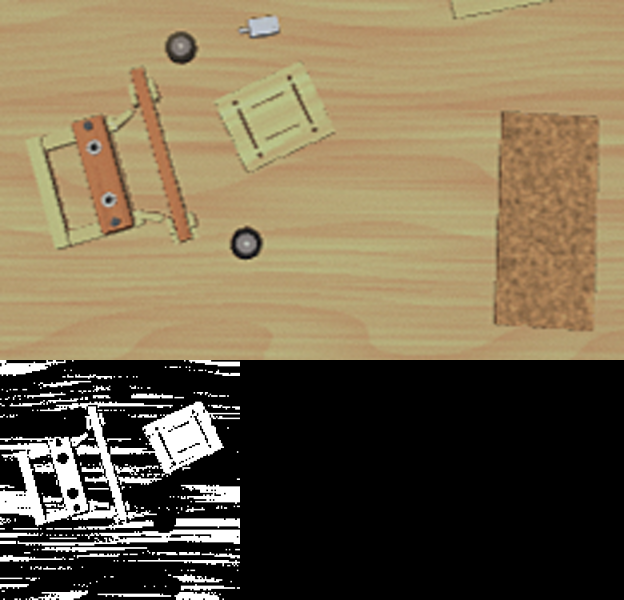

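```bash
cat >> h.py <<'E'
def need(x,y,z,yaw):
    p,R=axes();a=np.arctan2(R[1,1],R[0,1]);d=np.array([x,y,z])-p
    t=(yaw-a+np.pi/2)%np.pi-np.pi/2   # world yaw change; tool x is down -> turn = -t
    Rz=cv2.Rodrigues(np.array([0,0,t]))[0]
    print("tool x",R[:,0].round(3),"yaw",round(a,3),"q6",round(robot.get_obs()["q"][5],3),"pos",p.round(4),"time",round(robot.get_obs()["time"],2))
    print("turn",round(-t,3),"shift cm now",(R.T@d*100).round(2),"after turn",((Rz@R).T@d*100).round(2))
E
python3 - <<'E'
from h import *
need(.5634,.0612,.14,1.868)
E
```

```text
tool x [-0.001 -0.002 -1.   ] yaw 1.153 q6 -0.179 pos [0.2532 0.5707 0.2327] time 0.1
turn -0.715 shift cm now [  9.32 -33.97  49.03] after turn [  9.37 -57.79  14.74]
```

```bash
python3 -m inch '[[[0,0,0,-0.12,0.5],[0,0,0,-0.12,0.5],[0,0,0,-0.12,0.5],[0,0,0,-0.12,0.5],[0,0,0,-0.12,0.5],[0,0,0,-0.12,0.5]]]'; python3 -m inch '[[[0,-3.6,0.9,0,0.5],[0,-3.6,0.9,0,0.5],[0,-3.6,0.9,0,0.5],[0,-3.6,0.9,0,0.5],[0,-3.6,0.9,0,0.5],[0,-3.6,0.9,0,0.5],[0,-3.6,0.9,0,0.5],[0,-3.6,0.9,0,0.5]]]'
python3 -c "
from h import *
need(.5634,.0612,.14,1.868)"
```

```text
time: 0.6
position: [0.2517, 0.5686, 0.229]
tool_rot: [-0.119, 0.7, 0.114, 0.695]
ft_force: [0.2, -0.2, 0.0]
grip_width: 0.0549
time: 1.27
position: [0.4146, 0.3171, 0.2256]
tool_rot: [-0.125, 0.7, 0.121, 0.692]
ft_force: [0.5, 0.8, -0.3]
grip_width: 0.0434
tool x [-0.011 -0.008 -1.   ] yaw 1.922 q6 -1.48 pos [0.4146 0.3171 0.2256] time 1.27
turn 0.054 shift cm now [  8.6  -29.12   5.29] after turn [  8.58 -28.8    6.84]
```

```bash
python3 -m inch '[[[0.9,-3.6,0.8,0.01,0.45],[0.9,-3.6,0.8,0.01,0.45],[0.9,-3.6,0.8,0.01,0.45],[0.9,-3.6,0.8,0.01,0.45],[0.9,-3.6,0.8,0.01,0.45],[0.9,-3.6,0.8,0,0.45],[0.9,-3.0,0.8,0,0.45],[0,0,0,0,0.45]]]'
python3 -c "
from h import *
need(.5634,.0612,.14,1.868)
cv2.imwrite('pics/w1.png',camera('wrist')[:,:,::-1])
print({k:np.round(v,3).tolist() for k,v in camera_info('wrist').items()})"
```

```text
time: 1.93
position: [0.554, 0.0837, 0.1596]
tool_rot: [-0.105, 0.702, 0.101, 0.697]
ft_force: [1.0, 1.0, 1.1]
grip_width: 0.0394
tool x [-0.006 -0.008 -1.   ] yaw 1.863 q6 -1.902 pos [0.554  0.0837 0.1596] time 1.93
turn -0.005 shift cm now [ 1.97 -2.41  0.27] after turn [ 1.97 -2.41  0.26]
{'camera_matrix': [[325.192, 0.0, 274.655], [0.0, 325.192, 212.541], [0.0, 0.0, 1.0]], 'rvec': [-1.766, -2.377, -0.318], 'tvec': [0.077, -0.543, 0.173]}
```

View pics/w1.png

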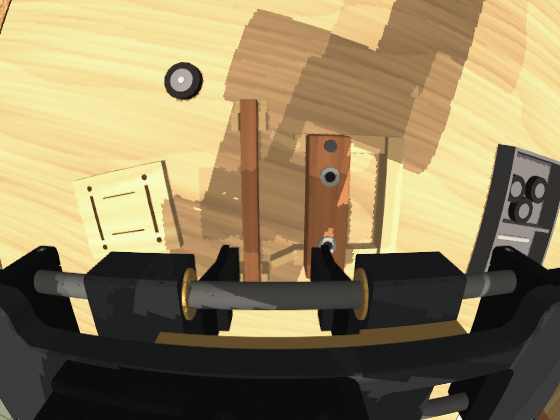

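Wrist view: the bar is at columns 240–258, from row 100 down to row 280. The beam is at columns 306–350 with its upper end at row 135, and the upper bracket is at about (250,117). The board is at lower left and clear of the bar.

Run:
```python
from h import *
a=1.868;ex=np.array([np.cos(a),np.sin(a)]);ey=np.array([-ex[1],ex[0]])
p=cast("wrist",[(248.5,100),(240,105),(257,105),(242,200),(258.5,200),(244,270),(260,270)],.032)
print(p.round(4))
for i in(3,5):
    d=p[1]-p[i];print("edge",np.arctan2(*d[::-1]).round(3)%np.pi)
for i in(4,6):
    d=p[2]-p[i];print("edge",np.arctan2(*d[::-1]).round(3)%np.pi)
print("in",(p@ex).round(4))
b=cast("wrist",[(306,135),(351,135),(306,240)],.049);print("beam",b.round(4),(b@ex).round(4),(b@ey).round(4))
# top
t=cast("top",[(190+(x/2.4),150+y/2.4) for x,y in[(73,122),(101,115),(132,226),(105,235)]],.049)
print("top beam",t.mean(0),(t@ex).round(4),(t@ey).round(4))
t=cast("top",[(190+(x/2.4),150+y/2.4) for x,y in[(132,69),(143,67),(192,239),(179,242)]],.032)
print("top bar",t.mean(0),(t@ex).round(4),(t@ey).round(4))
t=cast("top",[(190+(x/2.4),150+y/2.4) for x,y in[(215,101),(301,63),(335,131),(250,172)]],.012)
print("board",t.mean(0),(t@ex).round(4),(t@ey).round(4), np.arctan2(*(t[0]-t[1])[::-1]),np.arctan2(*(t[3]-t[2])[::-1]))
```

```text
[[0.4652 0.0368]
 [0.4713 0.031 ]
 [0.4674 0.0449]
 [0.5506 0.0554]
 [0.5464 0.0694]
 [0.6159 0.0748]
 [0.6113 0.0893]]
edge 0.29859265358979314
edge 0.29459265358979314
edge 0.3005926535897929
edge 0.29959265358979303
in [-0.1011 -0.1084 -0.0939 -0.1083 -0.0936 -0.1088 -0.0936]
beam [[0.4799 0.0905]
 [0.4683 0.1256]
 [0.5644 0.1179]] [-0.054  -0.0171 -0.0525] [-0.4854 -0.4846 -0.5742]
top beam [0.53731888 0.12209382] [-0.0249 -0.0566 -0.0559 -0.025 ] [-0.6142 -0.613  -0.486  -0.4849]
top bar [0.5626572  0.05931369] [-0.103  -0.1155 -0.1142 -0.0996] [-0.6562 -0.6549 -0.4547 -0.4556]
board [ 0.6081058  -0.06789423] [-0.1827 -0.2889 -0.3029 -0.1975] [-0.5981 -0.6122 -0.5266 -0.5093] 2.0005532804445147 2.030841370661455
```

```bash
python3 -m inch '[[[2.8,-2.2,0.3,0,0.5],[2.8,0,0,0,0.5],[2.6,0,0,0,0.5],[0,0,0,0,0.5],[0,0,0,0,0.5]]]'
python3 -c "
from h import *
need(.561,.063,.019,1.868)
im=camera('wrist')[:,:,::-1]
need(.561,.063,.019,1.868)
cv2.imwrite('pics/w2.png',im)"
```

```text
time: 2.4
position: [0.5605, 0.0673, 0.0771]
tool_rot: [-0.104, 0.702, 0.102, 0.697]
ft_force: [-0.7, -0.1, -0.1]
grip_width: 0.0431
tool x [-0.007 -0.004 -1.   ] yaw 1.863 q6 -1.934 pos [0.5605 0.0673 0.0771] time 2.4
turn -0.005 shift cm now [ 5.81 -0.41 -0.03] after turn [ 5.81 -0.41 -0.03]
tool x [-0.008 -0.004 -1.   ] yaw 1.863 q6 -1.934 pos [0.5601 0.0674 0.0772] time 2.45
turn -0.005 shift cm now [ 5.82 -0.44  0.01] after turn [ 5.82 -0.44  0.01]
```

View pics/w2.png

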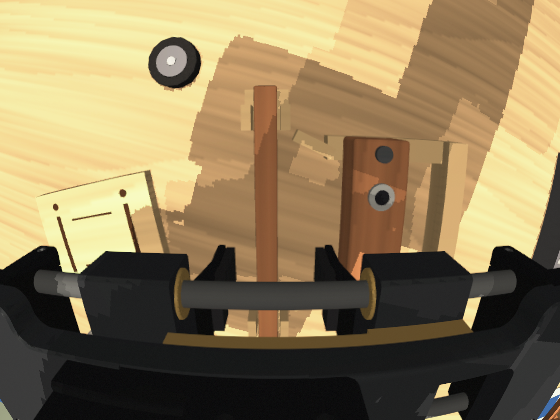

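The bar is centred at about column 266 between the fingers (centre about 275), and both fingers straddle it.

Run:
```python
from h import *
a=1.868;ex=np.array([np.cos(a),np.sin(a)]);ey=np.array([-ex[1],ex[0]])
p=cast("wrist",[(254,120),(276.5,120),(255,200),(277.5,200),(265,85)],.032)
print((p@ex).round(4),(p@ey).round(4));b=cast("wrist",[(345,137),(410,140),(340,220),(405,220)],.049);print((b@ex).round(4),(b@ey).round(4))
P,R=axes();print("tcp",P[:2]@ex,P[:2]@ey)
```

```text
[-0.1106 -0.0972 -0.1107 -0.0968 -0.1039] [-0.4765 -0.4766 -0.5257 -0.5257 -0.4554]
[-0.0593 -0.02   -0.0605 -0.0193] [-0.4858 -0.4858 -0.5337 -0.5341]
tcp -0.09953501107460172 -0.5552480084993083
```

```bash
python3 -m inch '[[[1.5,-0.45,0,0,0.5],[1.5,0,0,0,0.5],[1.4,0,0,0,0.5],[1.0,0,0,0,0.5],[0.3,0,0,0,0.5],[0,0,0,0,0.5]]]' 30; python3 -c "
from h import *
need(.561,.063,.019,1.868)"
```

```text
time: 2.95
position: [0.5657, 0.0676, 0.0286]
tool_rot: [-0.107, 0.697, 0.103, 0.702]
ft_force: [-0.4, 0.1, 1.0]
grip_width: 0.0436
tool x [ 0.008 -0.005 -1.   ] yaw 1.87 q6 -1.94 pos [0.5657 0.0676 0.0286] time 2.95
turn 0.002 shift cm now [ 0.96 -0.29 -0.59] after turn [ 0.96 -0.29 -0.59]
```

```bash
python3 -m inch '[[[0.8,-0.4,-0.5,0,0.5],[0.4,-0.2,-0.3,0,0.5],[0,0,0,0,0.5],[0,0,0,0,0.5]]]'; python3 -c "
from h import *
need(.561,.063,.019,1.868)"
```

```text
time: 3.28
position: [0.561, 0.0593, 0.0185]
tool_rot: [-0.108, 0.695, 0.104, 0.703]
ft_force: [0.6, -0.1, 0.4]
grip_width: 0.0432
tool x [ 0.012 -0.005 -1.   ] yaw 1.871 q6 -1.957 pos [0.561  0.0593 0.0185] time 3.28
turn 0.003 shift cm now [-0.05  0.36  0.11] after turn [-0.05  0.36  0.11]
```

```bash
python3 -m inch '[[[0,0.35,0.1,0,0.3],[0,0,0,0,0.1],[0,0,0,0,0.1],[0,0,0,0,0.1],[0,0,0,0,0.1],[0,0,0,0,0.1]]]' 30; python3 -c "
from h import *
need(.561,.063,.019,1.868)"
```

```text
time: 3.78
position: [0.5617, 0.0629, 0.0194]
tool_rot: [-0.108, 0.694, 0.103, 0.704]
ft_force: [0.7, 0.2, -0.4]
grip_width: 0.014
tool x [ 0.014 -0.005 -1.   ] yaw 1.871 q6 -1.95 pos [0.5617 0.0629 0.0194] time 3.78
turn 0.003 shift cm now [ 0.04  0.03 -0.06] after turn [ 0.04  0.03 -0.06]
```

The bar is gripped (14 mm opening, the bar's width). I'll lift it slowly.

```bash
python3 -m inch '[[[-1,0,0,0,0.1],[-1,0,0,0,0.1],[-1.5,0,0,0,0.1],[-1.5,0,0,0,0.1],[-1.5,0,0,0,0.1],[-1.5,0,0,0,0.1],[0,0,0,0,0.1]]]' 40; python3 -c "
from h import *
need(.4962,-.3719,.07,-0.053+np.pi/2)"
```

```text
time: 4.37
position: [0.5592, 0.0636, 0.1058]
tool_rot: [-0.108, 0.695, 0.103, 0.703]
ft_force: [0.2, 0.2, -1.4]
grip_width: 0.0137
tool x [ 0.011 -0.005 -1.   ] yaw 1.871 q6 -1.951 pos [0.5592 0.0636 0.1058] time 4.37
turn 0.353 shift cm now [  3.71 -39.71 -18.93] after turn [  3.89 -43.79  -4.02]
```

```bash
python3 -m inch '[[[0,0,0,0.1,0.1],[0,0,0,0.1,0.1],[0,0,0,0.1,0.1],[0,0,0,0.05,0.1],[0,-2,-0.2,0,0.1],[0,-3,-0.3,0,0.1],[0,-3,-0.3,0,0.1],[0,-3,-0.3,0,0.1]]]';python3 -m inch '[[[0,-3,-0.3,0,0.1],[0,-3,-0.3,0,0.1],[0,-3,-0.3,0,0.1],[0,-3,-0.3,0,0.1],[0,-3,-0.3,0,0.1],[0,-3,-0.3,0,0.1],[0,-3,-0.3,0,0.1],[0,-3,-0.3,0,0.1]]]'; python3 -c "
from h import *
need(.4962,-.3719,.07,-0.053+np.pi/2)"
```

```text
time: 5.03
position: [0.5403, -0.0423, 0.1084]
tool_rot: [0.02, 0.701, -0.021, 0.713]
ft_force: [-0.1, -0.9, -0.5]
grip_width: 0.0141
time: 5.7
position: [0.4967, -0.2898, 0.1071]
tool_rot: [0.02, 0.702, -0.02, 0.711]
ft_force: [1.2, -0.6, -0.9]
grip_width: 0.0141
tool x [ 0.012  0.    -1.   ] yaw 1.514 q6 -2.249 pos [ 0.4967 -0.2898  0.1071] time 5.7
turn -0.003 shift cm now [ 3.71 -8.21  0.37] after turn [ 3.71 -8.21  0.34]
```

```bash
python3 -m inch '[[[0,-3,0.1,0,0.1],[0.5,-3,0.1,0,0.1],[1.5,-1.5,0.1,0,0.1],[1.5,0,0,0,0.1],[1.5,0,0,0,0.1],[1,0,0,0,0.1],[0,0,0,0,0.1]]]'; python3 -c "
from h import *
need(.4962,-.3719,.0155,-0.053+np.pi/2)
im=camera('top')[:,:,::-1];cv2.imwrite('pics/t2.png',cv2.resize(im[150:320,330:520],None,fx=3,fy=3))"
```

```text
time: 6.28
position: [0.4933, -0.3795, 0.0448]
tool_rot: [0.021, 0.701, -0.026, 0.713]
ft_force: [-0.4, 1.1, -0.9]
grip_width: 0.0139
tool x [ 0.016 -0.007 -1.   ] yaw 1.503 q6 -2.35 pos [ 0.4933 -0.3795  0.0448] time 6.28
turn -0.014 shift cm now [2.93 0.79 0.19] after turn [2.93 0.79 0.2 ]
```

```bash
python3 -m inch '[[[0.8,0.6,0.2,0,0.1],[0.8,0,0,0,0.1],[0.6,0,0,0,0.1],[0.4,0,0,0,0.1],[0,0,0,0,0.1]]]'; python3 -m inch '[[[0.3,0,0,0,0.1],[0.3,0,0,0,0.1],[0,0,0,0,0.1]]]';python3 -c "
from h import *
need(.4962,-.3719,.0155,-0.053+np.pi/2)"
```

```text
time: 6.75
position: [0.4982, -0.3718, 0.0194]
tool_rot: [0.02, 0.7, -0.026, 0.713]
ft_force: [-1.3, -0.6, -1.1]
grip_width: 0.0138
time: 7.0
position: [0.499, -0.372, 0.0164]
tool_rot: [0.019, 0.7, -0.025, 0.714]
ft_force: [-0.6, 0.0, -0.8]
grip_width: 0.0139
tool x [ 0.019 -0.01  -1.   ] yaw 1.508 q6 -2.34 pos [ 0.499  -0.372   0.0164] time 7.0
turn -0.009 shift cm now [ 0.09 -0.01 -0.28] after turn [ 0.09 -0.01 -0.28]
```

```bash
python3 -m inch '[[[0.25,0,0,0,0.1],[0.2,0,0,0,0.1],[0,0,0,0,0.1]]]'
```

```text
time: 7.25
position: [0.4995, -0.3725, 0.0164]
tool_rot: [0.018, 0.7, -0.026, 0.714]
ft_force: [0.3, -0.3, -1.2]
grip_width: 0.0137
```

```bash
python3 -m inch '[[[0.5,0,-0.2,0,0.1],[0.4,0,0,0,0.1],[0,0,0,0,0.1]]]'
```

```text
time: 7.5
position: [0.5, -0.3733, 0.0171]
tool_rot: [0.017, 0.698, -0.027, 0.716]
ft_force: [0.1, -0.4, -1.4]
grip_width: 0.0135
```

```bash
python3 -m inch '[[[0.5,0,0,0,0.1],[0.5,0,0,0,0.1],[0.5,0,0,0,0.1]]]';python3 -c "
from h import *
need(.4962,-.3719,.0155,-0.053+np.pi/2)
im=camera('wrist')[:,:,::-1];cv2.imwrite('pics/w3.png',im)"
```

```text
time: 7.75
position: [0.5009, -0.3741, 0.0153]
tool_rot: [0.016, 0.697, -0.027, 0.716]
ft_force: [-6.9, 6.1, 36.5]
grip_width: 0.0138
tool x [ 0.026 -0.017 -1.   ] yaw 1.509 q6 -2.342 pos [ 0.5009 -0.3741  0.0153] time 7.75
turn -0.008 shift cm now [-0.03  0.19 -0.48] after turn [-0.03  0.19 -0.48]
```

View pics/w3.png

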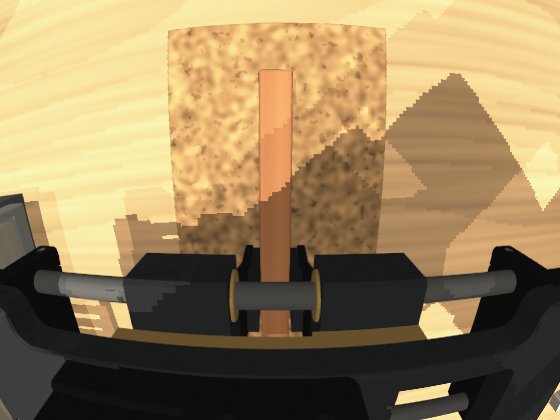

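The bar is centred along the mat (columns 260–292) and in contact. I'll ease the pressure off and release.

```bash
python3 -m inch '[[[0,0,0,0,0.1],[0,0,0,0,0.1],[0,0,0,0,0.3],[0,0,0,0,0.4],[0,0,0,0,0.5],[0,0,0,0,0.5],[0,0,0,0,0.5]]]';python3 -m inch '[[[-1.5,0,0,0,0.5],[-1.5,0,0,0,0.5],[-2,0,0,0,0.5],[-2,0,0,0,0.5],[-2,0,0,0,0.55],[-2,0,0,0,0.55]]]';python3 -c "
from h import *
need(.608,-.17,.05,1.868+np.pi/2)
im=camera('top')[:,:,::-1];cv2.imwrite('pics/t3.png',im)
hsv=cv2.cvtColor(im,cv2.COLOR_BGR2HSV)
a=1.868;ex=np.array([np.cos(a),np.sin(a)]);ey=np.array([-ex[1],ex[0]])
m=cv2.inRange(hsv,(19,30,150),(40,100,255))[150:250,270:345]
cv2.imwrite('pics/m.png',cv2.resize(np.hstack([im[150:250,270:345],cv2.cvtColor(m,8)]),None,fx=5,fy=5,interpolation=cv2.INTER_CUBIC))"
```

```text
time: 8.38
position: [0.5024, -0.3795, 0.0161]
tool_rot: [0.012, 0.695, -0.03, 0.718]
ft_force: [-1.5, -2.4, 4.7]
grip_width: 0.0384
time: 8.88
position: [0.4956, -0.3733, 0.1241]
tool_rot: [0.017, 0.699, -0.026, 0.714]
ft_force: [-0.2, 0.1, 0.2]
grip_width: 0.0467
tool x [ 0.02  -0.013 -1.   ] yaw 1.509 q6 -2.342 pos [ 0.4956 -0.3733  0.1241] time 8.88
turn 1.212 shift cm now [ 7.36 21.07  9.81] after turn [  6.86  16.78 -16.29]
```

View pics/m.png

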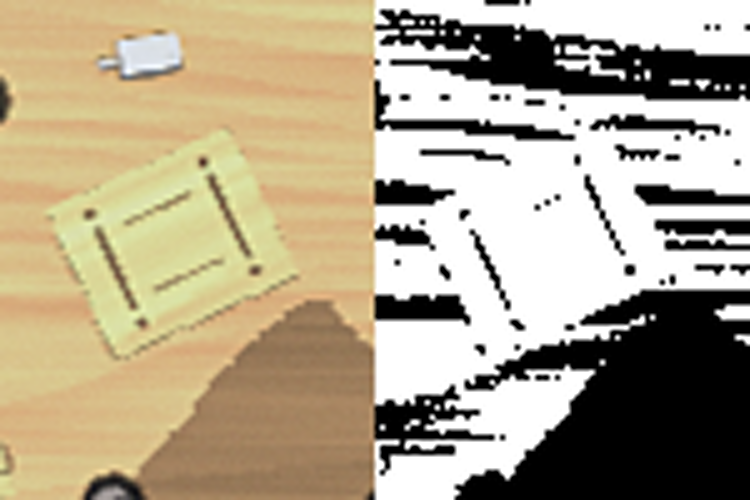

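Run:
```python
from h import *
a=1.868;ex=np.array([np.cos(a),np.sin(a)]);ey=np.array([-ex[1],ex[0]])
t=cast("top",[(270+x/5-.4,150+y/5-.4) for x,y in[(48,215),(228,130),(298,275),(120,360)]],.012)
c=t.mean(0);h=[np.arctan2(*(t[0]-t[1])[::-1]),np.arctan2(*(t[3]-t[2])[::-1]),np.arctan2(*(t[1]-t[2])[::-1])-np.pi/2,np.arctan2(*(t[0]-t[3])[::-1])-np.pi/2]
print("board",c.round(4),c@ex,c@ey,np.round(h,3)%(2*np.pi));b=h[0]/2+h[1]/2
u=np.array([np.cos(b),np.sin(b)])
s=c-u*(.055+.0095+.035);print("rear start",s.round(4));need(*s,.06,b+np.pi/2)
```

```text
board [ 0.6082 -0.0668] -0.2420332308611758 -0.561984573172902 [2.026      2.027      5.15818531 5.17818531]
rear start [ 0.652  -0.1562]
tool x [ 0.025 -0.019 -0.999] yaw 1.509 q6 -2.342 pos [ 0.4975 -0.375   0.1284] time 8.93
turn 1.054 shift cm now [ 6.81 22.9  13.9 ] after turn [  6.09  23.62 -13.02]
```

```bash
python3 -m inch '[[[0,0,0,0.12,0.65],[0,0,0,0.12,0.65],[0,0,0,0.12,0.65],[0,0,0,0.12,0.65],[0,0,0,0.12,0.65],[0,0,0,0.12,0.65],[0,0,0,0.12,0.65],[0,0,0,0.12,0.65]]]';python3 -m inch '[[[0,0,0,0.1,0.65],[0,3,-1.7,0,0.65],[0,3,-1.7,0,0.65],[0,3,-1.7,0,0.65],[0,3,-1.7,0,0.65],[0,3,-1.7,0,0.65],[0,3,-1.7,0,0.65],[0,0,0,0,0.65]]]';python3 -c "
from h import *
need(.652,-.1562,.06,2.026+np.pi/2)"
```

```text
time: 9.6
position: [0.4983, -0.3732, 0.1314]
tool_rot: [0.357, 0.598, -0.358, 0.622]
ft_force: [0.4, -0.0, -0.5]
grip_width: 0.0566
time: 10.27
position: [0.6273, -0.2036, 0.1293]
tool_rot: [0.394, 0.577, -0.392, 0.598]
ft_force: [0.8, -0.3, -0.0]
grip_width: 0.0563
tool x [ 0.026 -0.014 -1.   ] yaw 0.392 q6 -0.874 pos [ 0.6273 -0.2036  0.1293] time 10.27
turn -0.063 shift cm now [ 6.93  3.96 -3.6 ] after turn [ 6.94  4.17 -3.34]
```

```bash
python3 -m inch '[[[2,2.2,-1.9,-0.06,0.65],[2.5,2,-1.4,0,0.65],[2.5,0,0,0,0.65],[0,0,0,0,0.65],[0,0,0,0,0.65]]]';python3 -c "
from h import *
need(.652,-.1562,.015,2.026+np.pi/2)
cv2.imwrite('pics/w4.png',camera('wrist')[:,:,::-1])"
```

```text
time: 10.68
position: [0.6573, -0.1525, 0.0579]
tool_rot: [0.374, 0.589, -0.372, 0.612]
ft_force: [1.1, -1.3, 0.6]
grip_width: 0.0566
tool x [ 0.028 -0.015 -0.999] yaw 0.46 q6 -0.85 pos [ 0.6573 -0.1525  0.0579] time 10.68
turn 0.005 shift cm now [ 4.28 -0.72 -0.01] after turn [ 4.28 -0.72 -0.01]
```

View pics/w4.png

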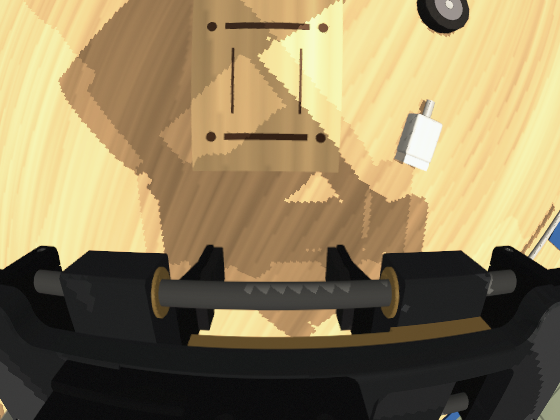

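The board sits square ahead of the fingers. Its rear edge is at row 171, columns 190–343, and the motor is clear at (418,140). I'll lower and push along the board's own heading.

```bash
python3 -m inch '[[[2,-0.7,0,0,0.65],[1.6,0,0,0,0.65],[0.5,0,0,0,0.65],[0,0,0,0,0.65],[0,0,0,0,0.65]]]';python3 -c "
from h import *
need(.608,-.067,.014,2.026+np.pi/2)"
```

```text
time: 11.15
position: [0.6536, -0.1621, 0.023]
tool_rot: [0.375, 0.585, -0.373, 0.614]
ft_force: [0.0, -0.1, 0.5]
grip_width: 0.0568
tool x [ 0.036 -0.019 -0.999] yaw 0.455 q6 -0.859 pos [ 0.6536 -0.1621  0.023 ] time 11.15
turn -0.0 shift cm now [  0.56   0.06 -10.57] after turn [  0.56   0.07 -10.57]
```

```bash
python3 -m inch '[[[0.6,0,0,0,0.65],[0.1,0,-1,0,0.65],[0,0,-1.2,0,0.65],[0,0,-1.2,0,0.65],[0,0,-1,0,0.65],[0,0,-1,0,0.65],[0,0,0,0,0.65]]]';python3 -c "
from h import *
need(.608,-.067,.014,2.026+np.pi/2)"
```

```text
time: 11.73
position: [0.6299, -0.1104, 0.0186]
tool_rot: [0.376, 0.582, -0.373, 0.616]
ft_force: [0.2, 0.9, -0.1]
grip_width: 0.0568
tool x [ 0.043 -0.022 -0.999] yaw 0.454 q6 -0.792 pos [ 0.6299 -0.1104  0.0186] time 11.73
turn -0.001 shift cm now [ 0.27 -0.08 -4.87] after turn [ 0.27 -0.07 -4.87]
```

```bash
python3 -m inch '[[[0.5,0,-0.6,0,0.65],[0.2,0,-1,0,0.65],[0,0,-1,0,0.65],[0,0,-1,0,0.65],[0,0,-1,0,0.65],[0,0,-0.8,0,0.65],[0,0,0,0,0.65]]]';python3 - <<'E'
from h import *
need(.608,-.067,.014,2.026+np.pi/2)
a=1.868;ex=np.array([np.cos(a),np.sin(a)]);ey=np.array([-ex[1],ex[0]])
P,R=axes();print(P[:2]@ex,P[:2]@ey)
cv2.imwrite('pics/w5.png',camera('wrist')[:,:,::-1])
E
```

```text
time: 12.32
position: [0.6129, -0.0623, 0.0132]
tool_rot: [0.375, 0.575, -0.371, 0.625]
ft_force: [0.0, -1.3, 1.1]
grip_width: 0.0565
tool x [ 0.063 -0.033 -0.997] yaw 0.46 q6 -0.714 pos [ 0.6129 -0.0623  0.0132] time 12.32
turn 0.005 shift cm now [-0.1  -0.65  0.21] after turn [-0.1  -0.64  0.21]
-0.23907547930549777 -0.5678117470011652
```

View pics/w5.png

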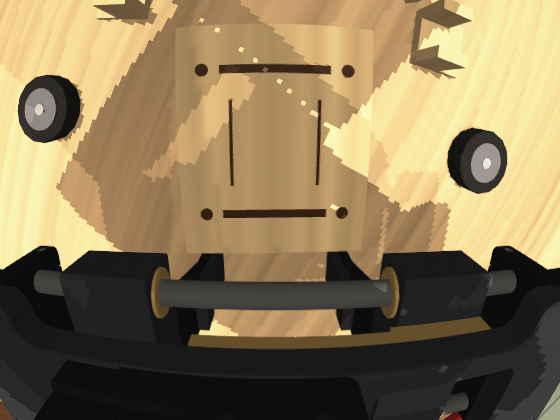

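```bash
cat > b.py <<'E'
from h import *
def board(px,n="wrist"):
    a=1.868;ex=np.array([np.cos(a),np.sin(a)]);ey=np.array([-ex[1],ex[0]])
    t=cast(n,px,.012);q=np.c_[t@ex+.105,t@ey+.5495]*1000
    print("corners jig mm",q.round(1).tolist(),"centre",q.mean(0).round(1))
    for i,j in((3,0),(2,1)):print("head",np.arctan2(q[j,1]-q[i,1],q[j,0]-q[i,0]).round(3))
    for i,j in((1,0),(2,3)):print("head",(np.arctan2(q[j,1]-q[i,1],q[j,0]-q[i,0])-np.pi/2).round(3))
    P,R=axes();print("tcp jig mm",P[:2]@ex*1000+105,P[:2]@ey*1000+549.5)
E
python3 - <<'E'
from b import *
board([(177,28),(373,30),(361,250),(189,252)])
E
```

```text
corners jig mm [[-21.3, 46.0], [-7.0, -41.6], [-114.8, -59.1], [-128.4, 28.3]] centre [-67.9  -6.6]
head 0.163
head 0.161
head 0.162
head 0.155
tcp jig mm -134.18723953205 -18.25873279087591
```

```bash
python3 -m inch '[[[-0.1,-0.3,-1,0,0.65],[-0.1,0,-1,0,0.65],[-0.1,0,-1,0,0.65],[0,0,-0.5,0,0.65],[0,0,0.6,0,0.65],[0,0,1,0.08,0.65],[0,0,0,0.08,0.65],[0,0,0,0,0.65]]]';python3 - <<'E'
from b import *
board([(177,28),(373,30),(361,250),(189,252)])
need(.608,-.067,.014,1.868+np.pi/2)
cv2.imwrite('pics/w6.png',camera('wrist')[:,:,::-1])
E
```

```text
time: 13.03
position: [0.5944, -0.0398, 0.0129]
tool_rot: [0.425, 0.547, -0.419, 0.587]
ft_force: [0.7, 1.1, 4.1]
grip_width: 0.0565
corners jig mm [[15.1, 38.2], [14.7, -51.7], [-95.0, -50.5], [-94.0, 38.1]] centre [-39.8  -6.5]
head 0.001
head -0.011
head -0.005
head -0.011
tcp jig mm -107.13595170589974 -7.143062222074377
tool x [ 0.051 -0.027 -0.998] yaw 0.292 q6 -0.519 pos [ 0.5944 -0.0398  0.0129] time 13.03
turn -0.005 shift cm now [0.04 0.53 3.  ] after turn [0.04 0.51 3.  ]
```

View pics/w6.png

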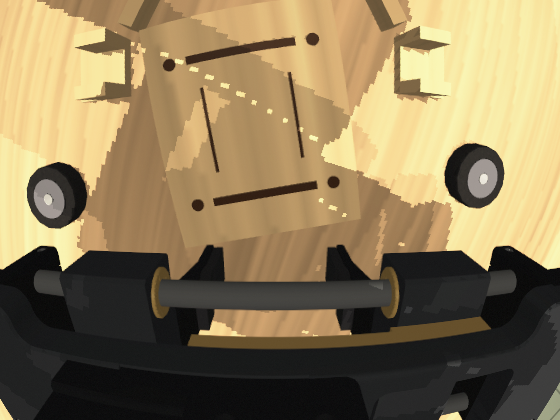

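Run:
```python
from b import *
board([(168,65),(312,39),(333,182),(197,205)])
a=1.868;ex=np.array([np.cos(a),np.sin(a)]);ey=np.array([-ex[1],ex[0]])
t=cast("wrist",[(186,248),(360,217)],.012);print((t@ex+.105).round(4),(t@ey+.5495).round(4))
t=cast("wrist",[(127,34),(131,97),(395,34),(393,95)],.030);print("bracket tops inner guess",(t@ex+.105).round(4),(t@ey+.5495).round(4))
```

```text
corners jig mm [[-2.4, 42.6], [8.0, -22.5], [-58.8, -33.4], [-69.2, 31.7]] centre [-30.6   4.6]
head 0.162
head 0.161
head 0.158
head 0.159
tcp jig mm -107.00968900717675 -7.176878971151723
[-0.0918 -0.0766] [ 0.0394 -0.0482]
bracket tops inner guess [ 0.0105 -0.0168  0.0096 -0.017 ] [ 0.0556  0.054  -0.055  -0.0541]
```

```bash
python3 -m inch '[[[-0.1,-0.7,-0.5,0,0.65],[-0.1,0,-0.8,0,0.65],[-0.05,0,-0.8,0,0.65],[-0.05,0,-0.8,0,0.65],[-0.05,0,-0.6,0,0.65],[0,0,0,0,0.65]]]';python3 - <<'E'
from b import *
need(.608,-.067,.014,1.868+np.pi/2)
board([(0,0)]*4)
im=camera('wrist')[:,:,::-1];cv2.imwrite('pics/w7.png',im)
# dark holes / engraving detection: dark brown blobs in the board region
g=cv2.cvtColor(im,cv2.COLOR_BGR2HSV);m=cv2.inRange(g,(0,0,0),(179,255,85));m[240:]=0
for k in cv2.findContours(m,0,2)[0]:
    A=cv2.contourArea(k)
    if A>40:
        r=cv2.minAreaRect(k);print(round(A),np.round(r[0]),np.round(r[1]),round(r[2]))
E
```

```text
time: 13.58
position: [0.5712, -0.0037, 0.0128]
tool_rot: [0.422, 0.551, -0.418, 0.586]
ft_force: [-1.0, -0.7, 0.5]
grip_width: 0.0565
tool x [ 0.043 -0.025 -0.999] yaw 0.3 q6 -0.467 pos [ 0.5712 -0.0037  0.0128] time 13.58
turn 0.003 shift cm now [0.2  1.65 7.14] after turn [0.2  1.67 7.13]
corners jig mm [[98.1, 165.3], [98.1, 165.3], [98.1, 165.3], [98.1, 165.3]] centre [ 98.1 165.3]
head 0.0
head 0.0
head -1.571
head -1.571
tcp jig mm -65.76450621609354 4.443383143680421
244 [ 86. 234.] [40. 10.] 0
832 [478. 226.] [25. 53.] 90
630 [283. 213.] [  8. 100.] 89
90 [215. 214.] [11. 11.] 27
80 [350. 212.] [10. 11.] 45
78 [241. 150.] [68.  2.] 89
127 [327. 143.] [ 3. 83.] 2
86 [356.  72.] [10. 10.] 90
724 [284.  69.] [108.   9.] 1
100 [212.  70.] [11. 11.] 90
724 [285.  35.] [284.  13.] 1
211 [166.  22.] [ 5. 77.] 83
```

Run:
```python
from b import *
board([(212,70),(356,72),(350,212),(215,214)])
a=1.868;ex=np.array([np.cos(a),np.sin(a)]);ey=np.array([-ex[1],ex[0]])
t=cast("wrist",[(143,35),(427,35)],.03);print("dark strip ends (beam shadow?)",(t@ex+.105).round(4),(t@ey+.5495).round(4))
```

```text
corners jig mm [[34.6, 34.3], [34.7, -31.0], [-32.7, -31.0], [-33.2, 34.9]] centre [0.8 1.8]
head -0.009
head 0.001
head 0.001
head 0.007
tcp jig mm -66.11116894219677 4.359286768060429
dark strip ends (beam shadow?) [0.0498 0.0527] [ 0.0607 -0.0584]
```

The board is square (within 0.01 rad) and 2 mm off-centre. I'll push it in.

```bash
python3 -m inch '[[[-0.05,0.1,-0.8,0,0.65],[-0.05,0,-0.9,0,0.65],[-0.05,0,-0.9,0,0.65],[-0.05,0,-0.9,0,0.65],[0,0,0,0,0.65]]]';python3 - <<'E'
from b import *
board([(0,0)]*4)
print(axes()[0],axes()[1][:,0])
E
```

```text
time: 14.05
position: [0.5606, 0.0334, 0.0131]
tool_rot: [0.422, 0.552, -0.418, 0.586]
ft_force: [0.4, -0.3, -0.4]
grip_width: 0.0564
corners jig mm [[137.0, 165.1], [137.0, 165.1], [137.0, 165.1], [137.0, 165.1]] centre [137.  165.1]
head 0.0
head 0.0
head -1.571
head -1.571
tcp jig mm -27.23235452230017 3.6970048737442767
[0.56059844 0.03340194 0.01310708] [ 0.04154732 -0.02482087 -0.99882819]
```

```bash
python3 -m inch '[[[-0.05,0.1,-0.8,0,0.65],[-0.05,0,-0.8,0,0.65],[-0.05,0,-0.6,0,0.65],[0,0,0,0,0.65]]]';python3 -m inch '[[[0,0,-0.5,0,0.65],[0,0,-0.3,0,0.65]]]';python3 - <<'E'
from b import *
board([(0,0)]*4)
cv2.imwrite('pics/w8.png',camera('wrist')[:,:,::-1])
E
```

```text
time: 14.38
position: [0.5543, 0.0577, 0.0139]
tool_rot: [0.421, 0.552, -0.418, 0.586]
ft_force: [1.9, 0.2, 0.4]
grip_width: 0.057
time: 14.55
position: [0.553, 0.0639, 0.014]
tool_rot: [0.42, 0.551, -0.418, 0.588]
ft_force: [-0.2, -18.3, 0.2]
grip_width: 0.0563
corners jig mm [[167.7, 164.0], [167.7, 164.0], [167.7, 164.0], [167.7, 164.0]] centre [167.7 164. ]
head 0.0
head 0.0
head -1.571
head -1.571
tcp jig mm 4.122856010481584 1.99709866192768
```

View pics/w8.png

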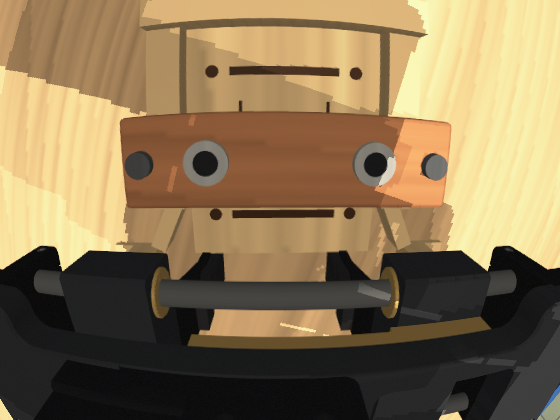

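The board lies under the beam, square between the rails, with its front edge at the stop (row ~28). The 18 N reaction agrees with that. I'll give one firm nudge, then back off.

```bash
python3 -m inch '[[[0,0,-0.5,0,0.65],[0,0,-0.4,0,0.65]]]';python3 -c "
from b import *
board([(212,71),(356,73),(349,213),(216,214)])";python3 -m inch '[[[0,0,0.5,0,0.65],[0,0,1.5,0,0.65],[0,0,2,0,0.65],[-2,0,1,0,0.65],[-3,0,1,0,0.65],[-3,0,1,0,0.65],[0,0,0,0,0.65]]]';python3 - <<'E'
from b import *
im=camera('wrist')[:,:,::-1];cv2.imwrite('pics/w9.png',im)
a=1.868;ex=np.array([np.cos(a),np.sin(a)]);ey=np.array([-ex[1],ex[0]])
board([(0,0)]*4)
g=cv2.cvtColor(im,cv2.COLOR_BGR2HSV);m=cv2.inRange(g,(0,0,0),(179,255,85));m[240:]=0
for k in cv2.findContours(m,0,2)[0]:
    A=cv2.contourArea(k)
    if A>15:
        c=cv2.minAreaRect(k);t=cast("wrist",c[0],.012)[0];q=(t@ex+.105,t@ey+.5495)
        if abs(q[0])<.2 and abs(q[1])<.1:print(round(A),np.round(c[0]),np.round(c[1]),np.round(q,4))
cv2.imwrite('pics/t9.png',camera('top')[:,:,::-1])
E
```

```text
time: 14.77
position: [0.5536, 0.0639, 0.0144]
tool_rot: [0.416, 0.548, -0.418, 0.593]
ft_force: [0.6, -16.5, -0.1]
grip_width: 0.0566
corners jig mm [[104.0, 32.4], [104.6, -32.9], [36.9, -33.4], [36.3, 32.0]] centre [70.4 -0.5]
head 0.005
head 0.007
head 0.01
head 0.009
tcp jig mm 3.9899059040613167 1.4708816683796613
time: 15.35
position: [0.57, -0.0037, 0.0984]
tool_rot: [0.415, 0.55, -0.421, 0.59]
ft_force: [2.1, -0.6, -0.5]
grip_width: 0.0567
corners jig mm [[143.5, 256.4], [143.5, 256.4], [143.5, 256.4], [143.5, 256.4]] centre [143.5 256.4]
head 0.0
head 0.0
head -1.571
head -1.571
tcp jig mm -64.24784261078119 6.903964382375307
92 [262.  81.] [ 4. 25.] [0.0372 0.0165]
36 [236.  81.] [6. 7.] [0.0374 0.0339]
61 [226.  60.] [ 3. 67.] [0.0531 0.0417]
41 [219.  55.] [ 2. 67.] [0.0567 0.0459]
124 [338.  27.] [12. 13.] [ 0.0791 -0.0372]
194 [195.  27.] [16. 16.] [0.0787 0.0639]
138 [236.  24.] [13. 14.] [0.0791 0.0344]
```

View pics/t9.png

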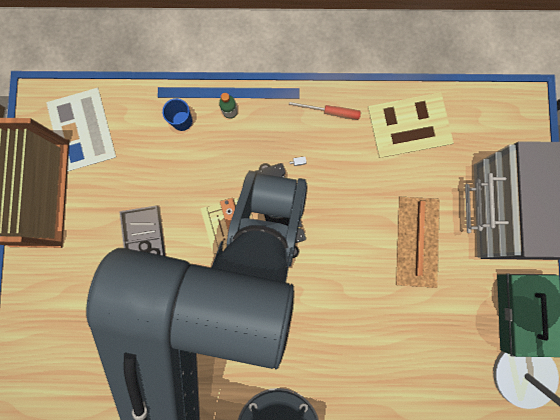

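```bash
python3 -m inch '[[[-1,0,0,0,0.65],[0,0,0,0,0.65],[0,0,0,0,0.65]]]'; python3 -c "
from rig import robot
print(robot.hand_in())"
```

```text
time: 15.7
position: [0.5633, -0.0002, 0.1028]
tool_rot: [0.413, 0.555, -0.422, 0.585]
ft_force: [-0.3, 0.4, -0.5]
grip_width: 0.0566
the job is handed in; nothing more can be done
None
```

I lifted the gate bar level out of both brackets and laid it on the cork mat. I then pushed the chassis board with two fingers, flat on the desk, under the beam to the back stop. I handed in at 15.7 s with the gripper clear; hand-in gives no verdict.

- **Board:** with the fingers still against it, it measured about x = 70.4 mm and y = -0.5 mm in the jig frame, within 0.01 rad of square. The stop pushed back with 16–18 N. After backing off I could only re-measure the board's left rear hole clearly; it was within about 1 mm of its earlier position.
- **Bar:** the last top view shows it lying along the middle of the mat. I pressed it down to about 36 N to confirm contact, then eased off before letting go.
- **Wheels and motor:** they looked undisturbed in the close-up views during the pushing. In the last top view the arm partly hid the wheels, so I did not re-measure them.
- **Disagreements:** the first wrist and top-camera estimates of the bar differed by about 7 mm, and a closer look settled it before the grasp. The tool also tilted up to about 0.07 rad while pushing, and I corrected the height for that.

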